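Decant a batch of angle brackets with the bench tipping skip

ROBOT

A 6-joint arm with a two-finger parallel gripper is mounted at the origin on the work surface. World frame = base frame: x ahead of the robot, y to its left, z up, the work surface at z = 0. Lengths are in m, angles in rad, forces in N, time in s.
With the tool pointing down it reaches from about 0.375 to 0.9 m from the base axis. Payload 3.1 kg.
Tool frame: the origin (TCP) lies midway between the tips of the shut fingers; the grasp point (between the pads) lies 19 mm behind it; x points along the fingers, z is the direction in which the jaws open and shut, and the axes are right-handed (so a half turn about x gives the same grasp; the last joint's range is limited). The gripper opens to 87 mm and grips with 3 to 60 N. Pads are 19 mm wide; open, the fingers measure 117 mm over their backs; the gripper's body (75 mm by 190 mm) begins 51 mm behind the grasp point.
Start: joints at [-1.292, 0.527, 1.433, -0, 1.181, -0.178], TCP at [0.276, -0.561, 0.223] pointing down, gripper open.
Joint ranges: [-3.08, 3.08], [-0.75, 2.2], [0.22, 2.44], [-1.43, 4.57], [0, 2.65], [-2.85, 2.85]. Speed limits (rad/s): [2.79, 2.79, 3.14, 3.14, 3.14, 3.14].

INTERFACE

Orientations are given as a unit quaternion [x, y, z, w].
In Python, from rig import readout, imaging, robot gives the robot as it stands. The module is installed in compiled form; this text tells all that it offers.
- The arm moves only by the tool play_rows, never from a script. Its argument "rows" is text: rows parted by semicolons, each of 7 numbers parted by spaces: the turn, a rotation vector about the tool's x, y, z in rad, then the shift along the tool's x, y, z in mm, then the closure, from 0 (fully open) to 1 (shut). In form: ax ay az tx ty tz gripper; .... A call has 1 to 8 rows; each row shifts and turns the commanded pose from where the row before left it, along the tool's axes as they then stand; what a row does not reach is not made up. A row lasts 1/12 s, in which the tool goes at most 41.7 mm and 7.16 degrees, less where a joint would pass 70% of its speed; a pose out of reach is approached as far as the arm can. A call with a gripper value outside its range is refused whole. The fingers move at their own pace and stop on an object; "squeeze" is the grip in N (left out, the last holds). Time passes only in rows, so rows that do not move let the fingers close. It gives the time, the measured TCP pose, the force and the opening at its end, in the units of the state.
- readout.get_obs(): the state, without advancing time (a new reading comes with each control period).
- imaging.camera(name): name is "side" or "top" or "wrist"; returns the picture (420x560x3 uint8, blue, green, red); there is no depth.
- imaging.camera_info(name): a dict with "K" (3x3 intrinsics, pixels), "k1" (the pictures are not rectified: a ray, as slopes to the right and down, at radius r is drawn at 1 + k1 r^2 times it, then the intrinsics apply), "world_to_cam" (4x4, takes a point from world to camera coordinates). Camera axes: x right, y down, z forward; pixel columns grow to the right and rows downward; lengths in m; the calibration is good to about 2 mm. A picture is of the moment at which its call begins: read the wrist's pose just before it. camera_info takes no time and is no camera call; for the wrist camera it gives the pose at the moment of the call.
- robot.hand_in(): hands the job in, once; it reports no verdict.
The state is a dict: "time": time; "q": joint angles; "joint_velocities": joint speeds; "joint_torque": joint torques, N m; "position": TCP position; "tool_rot": TCP orientation; "ft_force": force on the tool from outside, world axes, zero at the start; "moment": the same for the moment, N m; "grip_width": finger opening in m.
Only numpy, scipy, OpenCV 4.12 (cv2) and the standard library are available. Lean on these libraries where they do the work, as an engineer would, in place of code of your own. Each camera call takes 0.05 s, during which the arm holds its last target. There are 200 camera calls.

TASK

Tip the blue skip over, past its catch and right onto its tipped stop (which is set differently each time), so that all five angle brackets slide out into the grey tote below, then bring it back upright until the catch holds it. Ease it all the way: never let it fall or let the catch snap it home, and never bang or force it hard against the rubber stop at either end. Leave the tote, the scanner, the tape and the picking bin where they stand.

Things in the scene. Friction and masses are not known exactly. Their poses are not given: they have to be found in the camera images.
- stand: Grey steel stand fixed to the bench, place and yaw vary. Base plate 290 x 370 x 6 mm; two upright cheeks, 250 mm apart and 199 mm high, carry the skip on trunnions. Origin on the bench right below the trunnion axis, midway between the cheeks. x is parallel to that axis, +y is the way the skip tips. Above the skip the space between x = -80 and +85 mm is clear.
- skip_axis (a point): Point on the trunnion (tipping) axis, midway between the cheeks, 166 mm above the bench; fixed to the stand and turned like it.
- skip (a joint): Tipping angle, rad: 0 upright on its rest, 1.43 to 1.61 on its tipped stop, which is set differently each time. Below about 1 rad it falls back toward upright (up to 4 N at the bar loaded, 2 N empty), beyond 1.2 it stays tipped. Let fall, it lodges on the catch at about 0.35 rad or bangs through it. Over 1.8 rad/s (0.33 m/s at the bar) is too fast: free falls and the catch's snap pass it.
- catch (a point): The catch: white spring roller on a post on the +x cheek (post 89 to 131 mm along stand +x, 309 mm high); this point is the roller's middle. It rides over a lobe on the skip from 0 to 0.38 rad, crest near 0.17: before the crest it pulls the skip home, past it it pushes away. Along the bar's arc 8 to 12 N break the loaded skip out, 3 to 6 N press the empty one back in.
- skip_bar (a point): Middle of the skip's round steel handle bar: 16 mm thick, free over 110 mm, parallel to the trunnion axis, 12 mm stems 66 mm either side. Upright: 150 mm behind the axis (stand -y), 105 mm above it. It turns with the skip, radius 183 mm. Upright, the rim of the skip's rear wall is 31 mm ahead of the bar's middle and 22 mm below; tipped, that wall lies level 31 mm below the bar, from 22 mm behind it on back.
- skip_lip (a point): Middle of the skip's pouring lip: upright 86 mm ahead of the axis and 33 mm above it. The skip is a blue sheet-steel trough, 164 mm wide, 211 mm long and 115 mm high, open on top, walls 3 mm, flat floor at the back and a front raked at 38 degrees.
- rest_rubber: Two black rubber pads, 20 mm across, on the rail under the skip's rear floor; the catch presses the upright skip on them with about 15 N. Let go at the crest, the skip snaps down on them at 2.8 rad/s; held by the bar with under 6 mm of play it seats gently. More than 125 N (some 50 N of push at the bar) is a bang or a shove. Origin and frame are the stand's.
- tip_rubber: The tipped stop: an adjusting screw with a black rubber tip in a lug inside the +x cheek, which the skip's steel sector plate meets. How far it is screwed out differs each time, so that it stops the skip anywhere between 1.43 and 1.61 rad: it must be felt. More than 125 N on it (some 30 N of push at the bar) is a bang or a shove. Origin and frame are the stand's and do not show the setting.
- tote: Loose light-grey open tote, 210 x 270 x 60 mm (x, y, z), walls and floor 5 mm, 0.7 kg, standing on the stand's base plate under the skip's mouth. Origin at the centre of its underside.
- bracket1: Die-cast aluminium angle bracket, legs 32 x 28 mm and 32 mm high, 4 mm thick, 55 g, one of five lying in the skip. Origin at the centre of the underside of the leg it lies on; x points away from the upright leg.
- bracket2: Die-cast aluminium angle bracket, legs 32 x 28 mm and 32 mm high, 4 mm thick, 55 g, one of five lying in the skip. Origin at the centre of the underside of the leg it lies on; x points away from the upright leg.
- bracket3: Die-cast aluminium angle bracket, legs 32 x 28 mm and 32 mm high, 4 mm thick, 55 g, one of five lying in the skip. Origin at the centre of the underside of the leg it lies on; x points away from the upright leg.
- bracket4: Die-cast aluminium angle bracket, legs 32 x 28 mm and 32 mm high, 4 mm thick, 55 g, one of five lying in the skip. Origin at the centre of the underside of the leg it lies on; x points away from the upright leg.
- bracket5: Die-cast aluminium angle bracket, legs 32 x 28 mm and 32 mm high, 4 mm thick, 55 g, one of five lying in the skip. Origin at the centre of the underside of the leg it lies on; x points away from the upright leg.
- scanner: Black hand-held barcode scanner lying on the bench, 180 x 60 x 49 mm, head toward its +x. Bystander. Origin at its middle on the bench.
- tape: Roll of brown packing tape lying flat, 100 mm across, 48 mm high. Bystander. Origin at the centre of its underside.
- pickbin: Small blue open-fronted picking bin, 105 x 160 x 75 mm, empty. Bystander. Origin at the centre of its underside.

How it is judged:
By the outcome, as a careful person would: the job done as asked, in the order asked, and still so for the second after the job is handed in, with the robot touching nothing.
It also fails if it takes over 67 s, if anything falls off the work surface, if the arm or the gripper's body presses on something with over 40 N, if the wrist force passes 120 N, or if a joint passes its speed limit or range.

## Working session

There is one attempt and no reset: what is moved stays moved. The work goes in short steps, Python scripts to look and compute and a tool call to move; the robot and the scene stay as the last step left them, time stands still between calls to the robot, and variables do not carry over. Pictures are saved under pics/ and viewed, about 8 in all and at most 12, crops included, and the job is handed in when it is done.

Besides the shell and the picture viewer there is one more tool, called after ">>>" by a JSON object that holds its "op" and its "data", one argument or row to a line. play_rows: Moves the arm, as the interface text tells. Its arguments: {"type":"object","properties":{"rows":{"type":"string"},"squeeze":{"type":"number"}},"required":["rows"]}

```bash
mkdir -p pics
python3 - <<'E'
from rig import readout, imaging, robot
import cv2
for n in("side","top"):
    cv2.imwrite(f"pics/{n}0.png",imaging.camera(n)); i=imaging.camera_info(n); print(n,i)
print(readout.get_obs())
E
```

```text
side {'K': array([[500.00131808,   0.        , 290.15925294],
       [  0.        , 500.00131808, 209.43894587],
       [  0.        ,   0.        ,   1.        ]]), 'k1': -0.11091284428803518, 'world_to_cam': array([[ 7.89880575e-01, -6.13260307e-01, -6.88618893e-04,
        -5.08355835e-01],
       [-5.53841646e-01, -7.12866138e-01, -4.30210762e-01,
         4.01114205e-01],
       [ 2.63340291e-01,  3.40196510e-01, -9.02728213e-01,
         9.72904757e-01],
       [ 0.00000000e+00,  0.00000000e+00,  0.00000000e+00,
         1.00000000e+00]])}
top {'K': array([[389.6506489 ,   0.        , 277.72641124],
       [  0.        , 389.6506489 , 206.95024363],
       [  0.        ,   0.        ,   1.        ]]), 'k1': -0.045111977162540666, 'world_to_cam': array([[-0.02571377, -0.99965887,  0.0045765 , -0.0070771 ],
       [-0.99638276,  0.02525804, -0.08113832,  0.61043757],
       [ 0.08099505, -0.00664632, -0.99669234,  1.08554555],
       [ 0.        ,  0.        ,  0.        ,  1.        ]])}
{'time': 0.1, 'q': array([-1.29151696e+00,  5.28372407e-01,  1.43374446e+00,  1.06044749e-05,
        1.18141680e+00, -1.78477819e-01]), 'joint_velocities': array([-0.00042165, -0.00209758, -0.00159719,  0.00050074,  0.00090466,
       -0.00106981]), 'joint_torque': array([-7.19170730e-04, -4.40984309e+01, -1.77150947e+01,  6.35460787e-02,
        5.34066057e-02, -4.93628238e-05]), 'position': array([ 0.27607102, -0.5600007 ,  0.22167944]), 'tool_rot': array([ 0.37398177,  0.60090919, -0.37305624,  0.59989568]), 'ft_force': array([-0.04466427, -0.37355499, -0.04144788]), 'moment': array([ 0.00017878, -0.04184197,  0.00437886]), 'grip_width': 0.08678712514657469}
```

View pics/side0.png

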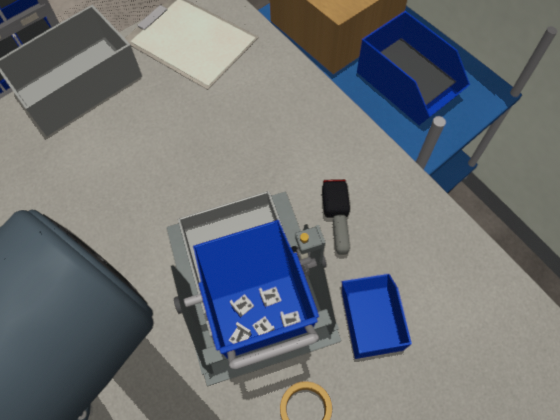

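View pics/top0.png

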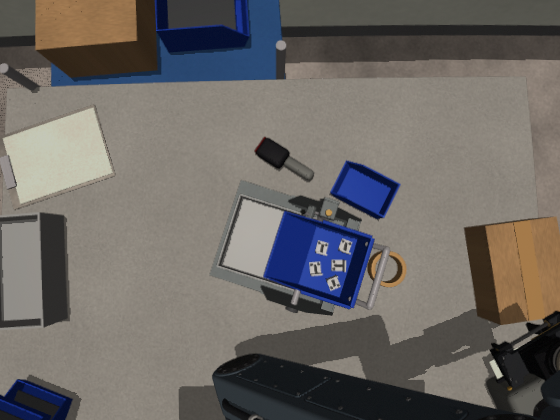

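Side: the stand is around (250,290), with the bar from about (232,361) to (316,340). Top: the bar runs from about (386,249) to (371,306), so the tipping direction is image-left (+y world). I'll zoom in for precise points.

Run:
```python
import cv2,numpy as np
a=cv2.imread("pics/top0.png")[165:325,205:415]; b=cv2.imread("pics/side0.png")[185:385,160:345]
a=cv2.resize(a,None,fx=3.7,fy=3.7,interpolation=cv2.INTER_CUBIC); b=cv2.resize(b,None,fx=3,fy=3,interpolation=cv2.INTER_CUBIC)
cv2.imwrite("pics/topc.png",a); cv2.imwrite("pics/sidec.png",b); print(a.shape,b.shape)
```

```text
(592, 777, 3) (600, 555, 3)
```

View pics/topc.png

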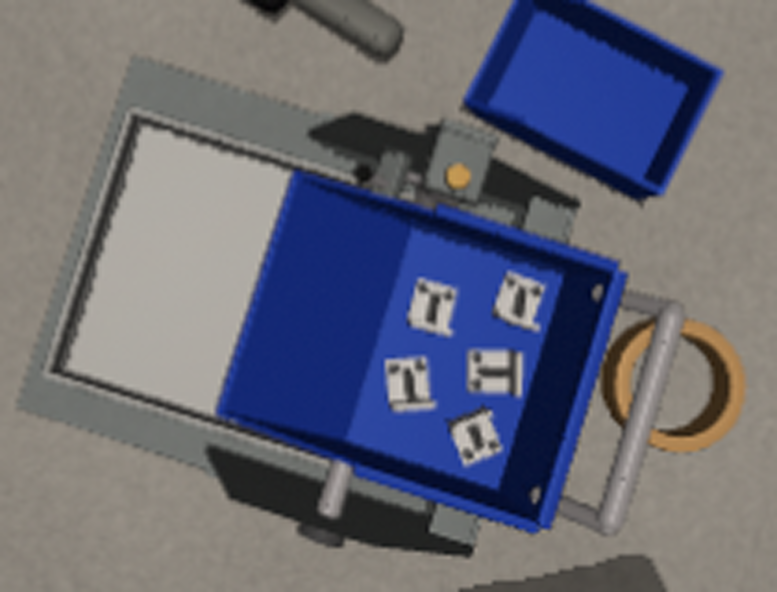

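View pics/sidec.png

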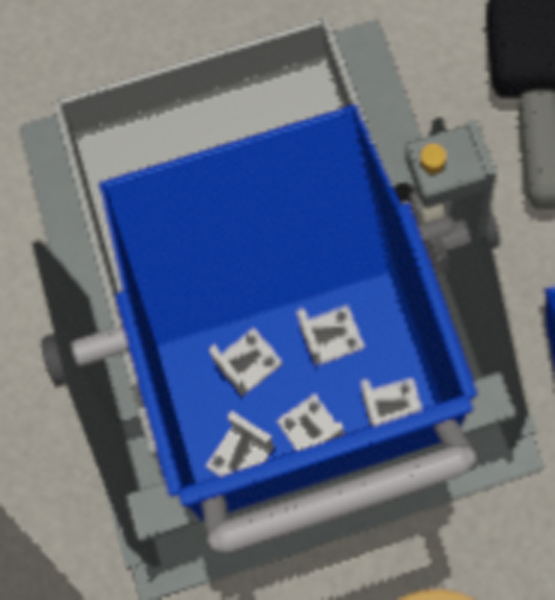

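```bash
cat > h.py <<'E'
import numpy as np,cv2
from scipy.spatial.transform import Rotation as R
from scipy.optimize import least_squares
def proj(i,P):
    c=(i["world_to_cam"]@np.c_[P,np.ones(len(P))].T)[:3]; s=c[:2]/c[2]; s=s*(1+i["k1"]*(s**2).sum(0))
    return (i["K"][:2,:2]@s).T+i["K"][:2,2]
E
python3 - <<'E'
from h import *
from rig import imaging
T,S=imaging.camera_info("top"),imaging.camera_info("side")
# stand pts (mm), top crop px, side crop px
D=[((72,-150,271),(678,312),(466,459)),((-72,-150,271),(609,528),(221,539)),
((82,86,199),(293,175),(353,110)),((-82,86,199),(220,415),(104,186)),
((82,-119,249),(622,267),(472,402)),((-82,-119,249),(545,530),(178,495)),
((145,None,6),(136,60),(375,22)),((-145,None,6),(20,408),(23,128))]
def pts(p):
    P=np.array([[a,p[3]*1000 if b is None else b,c] for (a,b,c),_,_ in D])/1000.
    c,s=np.cos(p[2]),np.sin(p[2]); return np.c_[p[0]+c*P[:,0]-s*P[:,1],p[1]+s*P[:,0]+c*P[:,1],P[:,2]]
t=np.array([d[1] for d in D])/3.7+[205,165]-.4; s=np.array([d[2] for d in D])/3+[160,185]-.4
f=lambda p:np.r_[proj(T,pts(p))-t,proj(S,pts(p))-s].ravel()
r=least_squares(f,[.5,-.1,1.3-1.57,.2],loss='soft_l1')
print(r.x,np.degrees(r.x[2])); print(f(r.x).reshape(-1,4).round(1) if 0 else f(r.x).reshape(-1,2).round(1))
for n,q in(("bar",(0,-.15,.271)),("axis",(0,0,.166)),("barL",(-.066,-.15,.271)),("barR",(.066,-.15,.271))):
    c,s_=np.cos(r.x[2]),np.sin(r.x[2]);print(n,(r.x[0]+c*q[0]-s_*q[1]).round(4),(r.x[1]+s_*q[0]+c*q[1]).round(4),q[2])
E
```

```text
[ 0.47824608 -0.09534984 -0.33735256  0.23653519] -19.328878131061515
[[-0.6 -2.5]
 [-0.8  2.1]
 [ 2.3 -0.2]
 [ 0.9  0.6]
 [ 0.1  1. ]
 [-0.3 -0.1]
 [ 0.4 -0.9]
 [ 0.1  0.6]
 [ 3.3 -2.3]
 [-4.3  0.8]
 [ 1.2 -0.3]
 [-1.   0.3]
 [-0.1 -0.7]
 [ 0.2  0.5]
 [ 1.5 -0.5]
 [-1.3 -0.1]]
bar 0.4286 -0.2369 0.271
axis 0.4782 -0.0953 0.166
barL 0.3663 -0.215 0.271
barR 0.4909 -0.2587 0.271
```

```bash
cat >> h.py <<'E'
from rig import readout
YAW=-0.3374; AX=np.array([.4782,-.0953,.166]); RAD=.1831; A0=np.arctan2(.105,-.150)
SX=np.array([np.cos(YAW),np.sin(YAW),0]); SY=np.array([-np.sin(YAW),np.cos(YAW),0]); Z=np.array([0,0,1.])
def bar(th): a=A0-th; return AX+RAD*(np.cos(a)*SY+np.sin(a)*Z)
def rot(tau,s): # tool points (sin tau SY - cos tau Z), jaw z = s*(cos tau SY+ sin tau Z)
    x=np.sin(tau)*SY-np.cos(tau)*Z; z=s*(np.cos(tau)*SY+np.sin(tau)*Z); return np.c_[x,np.cross(z,x),z]
def cur(): o=readout.get_obs(); return o["position"],R.from_quat(o["tool_rot"]).as_matrix(),o
def rows(p,M,p2,M2,n): # n equal steps from (p,M) to (p2,M2), shift in axes before turn
    w=R.from_matrix(M.T@M2).as_rotvec(); out=[]
    for k in range(n):
        Mk=M@R.from_rotvec(w*k/n).as_matrix()
        out.append(np.r_[w/n,Mk.T@(p2-p)/n*1000])
    return np.array(out)
def show(r,g): print("; ".join(" ".join(f"{v:.4f}" for v in q[:3])+" "+" ".join(f"{v:.1f}" for v in q[3:])+f" {g}" for q in r))
E
python3 - <<'E'
from h import *
p,M,o=cur(); print(M.round(3))
t=np.radians(40)
for s in(1,-1):
    M2=rot(t,s); print(s,np.degrees(R.from_matrix(M.T@M2).as_rotvec()).round(1))
    g=bar(0)+.010*M2[:,0]; print("grasp tcp",g.round(4))
    pre=g-.10*M2[:,0]; print("pre",pre.round(3),"dist",np.linalg.norm(pre-p)); show(rows(p,M,pre,M2,12 if s==1 else 16),0)
E
```

```text
[[-0.001  0.897  0.442]
 [ 0.002  0.442 -0.897]
 [-1.     0.    -0.002]]
1 [-127.8  -19.6   46.4]
grasp tcp [ 0.4307 -0.2308  0.2633]
pre [ 0.409 -0.291  0.34 ] dist 0.32231993625920236
-0.1859 -0.0284 0.0674 -9.8 19.9 -15.2 0; -0.1859 -0.0284 0.0674 -8.7 22.9 -10.9 0; -0.1859 -0.0284 0.0674 -7.4 25.1 -6.2 0; -0.1859 -0.0284 0.0674 -5.7 26.2 -1.3 0; -0.1859 -0.0284 0.0674 -3.9 26.3 3.8 0; -0.1859 -0.0284 0.0674 -2.0 25.3 8.7 0; -0.1859 -0.0284 0.0674 -0.0 23.4 13.2 0; -0.1859 -0.0284 0.0674 1.9 20.5 17.3 0; -0.1859 -0.0284 0.0674 3.7 16.7 20.7 0; -0.1859 -0.0284 0.0674 5.3 12.3 23.3 0; -0.1859 -0.0284 0.0674 6.6 7.4 24.9 0; -0.1859 -0.0284 0.0674 7.7 2.2 25.6 0
-1 [43.6 37.7 15.9]
grasp tcp [ 0.4307 -0.2308  0.2633]
pre [ 0.409 -0.291  0.34 ] dist 0.32231993625920236
0.0476 0.0412 0.0174 -7.4 14.9 -11.4 0; 0.0476 0.0412 0.0174 -6.6 14.5 -12.4 0; 0.0476 0.0412 0.0174 -5.8 13.9 -13.3 0; 0.0476 0.0412 0.0174 -5.0 13.4 -14.2 0; 0.0476 0.0412 0.0174 -4.2 12.8 -15.0 0; 0.0476 0.0412 0.0174 -3.4 12.1 -15.7 0; 0.0476 0.0412 0.0174 -2.5 11.4 -16.4 0; 0.0476 0.0412 0.0174 -1.6 10.6 -17.0 0; 0.0476 0.0412 0.0174 -0.7 9.8 -17.6 0; 0.0476 0.0412 0.0174 0.2 9.0 -18.0 0; 0.0476 0.0412 0.0174 1.1 8.1 -18.4 0; 0.0476 0.0412 0.0174 2.0 7.2 -18.7 0; 0.0476 0.0412 0.0174 2.9 6.3 -18.9 0; 0.0476 0.0412 0.0174 3.7 5.3 -19.1 0; 0.0476 0.0412 0.0174 4.6 4.3 -19.1 0; 0.0476 0.0412 0.0174 5.5 3.3 -19.1 0
```

>>> {"op": "play_rows", "data": {
  "rows": "0.0476 0.0412 0.0174 -7.4 14.9 -11.4 0; 0.0476 0.0412 0.0174 -6.6 14.5 -12.4 0; 0.0476 0.0412 0.0174 -5.8 13.9 -13.3 0; 0.0476 0.0412 0.0174 -5.0 13.4 -14.2 0; 0.0476 0.0412 0.0174 -4.2 12.8 -15.0 0; 0.0476 0.0412 0.0174 -3.4 12.1 -15.7 0; 0.0476 0.0412 0.0174 -2.5 11.4 -16.4 0; 0.0476 0.0412 0.0174 -1.6 10.6 -17.0 0"
}}

```text
time: 0.77
position: [0.3433, -0.4253, 0.2814]
tool_rot: [0.577, 0.582, -0.371, 0.436]
ft_force: [-0.2, 0.2, 0.4]
grip_width: 0.0869
```

>>> {"op": "play_rows", "data": {
  "rows": "0.0476 0.0412 0.0174 -0.7 9.8 -17.6 0; 0.0476 0.0412 0.0174 0.2 9.0 -18.0 0; 0.0476 0.0412 0.0174 1.1 8.1 -18.4 0; 0.0476 0.0412 0.0174 2.0 7.2 -18.7 0; 0.0476 0.0412 0.0174 2.9 6.3 -18.9 0; 0.0476 0.0412 0.0174 3.7 5.3 -19.1 0; 0.0476 0.0412 0.0174 4.6 4.3 -19.1 0; 0.0476 0.0412 0.0174 5.5 3.3 -19.1 0"
}}

```text
time: 1.43
position: [0.4098, -0.2911, 0.3402]
tool_rot: [0.74, 0.524, -0.345, 0.244]
ft_force: [-0.2, -1.3, -0.6]
grip_width: 0.0869
```

Run:
```python
from h import *
from rig import imaging
p,M,o=cur(); M2=rot(np.radians(40),-1); pre=bar(0)-.09*M2[:,0]
print(p,(p-pre)*1000,np.degrees(R.from_matrix(M.T@M2).as_rotvec()),o["q"].round(3),o["ft_force"].round(2))
w=imaging.camera_info("wrist"); im=imaging.camera("wrist"); np.save("w1.npy",im)
P=np.array([bar(0)+x*SX for x in(-.066,-.035,0,.035,.066)]); print(proj(w,P).round(1))
P=np.array([bar(0)+x*SX+.031*SY-.022*Z for x in(-.082,.082)]); print(proj(w,P).round(1))
cv2.imwrite("pics/w1.png",im)
```

```text
[ 0.40981931 -0.29107398  0.34022996] [0.42564058 0.35925951 0.28500666] [-0.11184915 -0.09365661 -0.08011571] [-1.135  0.428  1.474  0.477  1.758  0.739] [-0.17 -1.29 -0.6 ]
[[284.4 293.1]
 [284.4 258.8]
 [284.3 217.3]
 [284.2 172.6]
 [284.1 130.2]]
[[274.4 288.5]
 [272.4 108.1]]
```

View pics/w1.png

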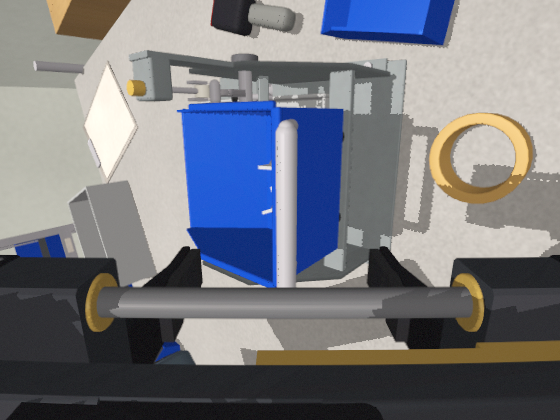

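The wrist view shows the bar at column ≈286 (rows 122–290), against a predicted 284. The rear rim is at column ≈273, as predicted. That puts the bar about 1.5 mm along tool z, and the fingers straddle it. Next I'll descend.

>>> {"op": "play_rows", "data": {
  "rows": "0 0 0 15 0 1.5 0.3; 0 0 0 15 0 0 0.3; 0 0 0 15 0 0 0.4; 0 0 0 15 0 0 0.4; 0 0 0 15 0 0 0.4; 0 0 0 12 0 0 0.4; 0 0 0 10 0 0 0.4; 0 0 0 6 0 0 0.4",
  "squeeze": 5
}}

```text
time: 2.15
position: [0.4309, -0.2299, 0.2593]
tool_rot: [0.739, 0.524, -0.345, 0.245]
ft_force: [-0.6, 0.1, -0.7]
grip_width: 0.0532
```

>>> {"op": "play_rows", "data": {
  "rows": "0 0 0 0 0 0 0.6; 0 0 0 0 0 0 0.7; 0 0 0 0 0 0 0.75; 0 0 0 0 0 0 0.8; 0 0 0 0 0 0 0.85; 0 0 0 0 0 0 1; 0 0 0 0 0 0 1; 0 0 0 0 0 0 1",
  "squeeze": 5
}}

```text
time: 2.82
position: [0.4314, -0.2302, 0.2611]
tool_rot: [0.74, 0.524, -0.344, 0.245]
ft_force: [0.1, 1.7, 4.2]
grip_width: 0.0159
```

>>> {"op": "play_rows", "data": {
  "rows": "0 0 0 0 0 0 1; 0 0 0 0 0 0 1; 0 0 0 0 0 0 1",
  "squeeze": 15
}}

```text
time: 3.07
position: [0.4314, -0.2303, 0.261]
tool_rot: [0.74, 0.524, -0.344, 0.245]
ft_force: [0.7, 1.5, 5.4]
grip_width: 0.0153
```

Run:
```python
from h import *
p,M,o=cur(); print(p, M.T@(bar(0)-p)*1000, M.T@o["ft_force"], o["moment"],o["grip_width"],o["q"].round(3))
```

```text
[ 0.43139872 -0.23033284  0.26097136] [-12.24027124  -0.51606587  -1.0226793 ] [-3.07216029  0.157116   -4.71434278] [ 0.48523318 -0.16316331  0.00978748] 0.015323271364823468 [-1.051  0.474  1.648  0.51   1.527  0.699]
```

>>> {"op": "play_rows", "data": {
  "rows": "0 0 0 0 0 -0.6 1; 0 0 0 0 0 0 1; 0 -0.01 0 -0.47 0 -1.65 1; 0 -0.02 0 -0.92 0 -3.3 1; 0 -0.02 0 -0.92 0 -3.3 1; 0 -0.02 0 -0.92 0 -3.3 1; 0 -0.02 0 -0.92 0 -3.3 1; 0 0 0 0 0 0 1",
  "squeeze": 40
}}

```text
time: 3.73
position: [0.4345, -0.2214, 0.2738]
tool_rot: [0.722, 0.512, -0.378, 0.27]
ft_force: [0.2, -3.9, -2.4]
grip_width: 0.0147
```

```bash
cat >> h.py <<'E'
def rep(): # tool x,z force; tangential/radial wrt axis; tilt; implied theta from tool position & orientation
    p,M,o=cur(); tau=np.arctan2(M[:,0]@SY,-M[:,0]@Z); g=p-.0122*M[:,0]-AX; y,z=g@SY,g@Z
    F=o["ft_force"]; a=np.arctan2(z,y); tan=np.array([np.sin(a),-np.cos(a)]); rad=np.array([np.cos(a),np.sin(a)]); f=np.array([F@SY,F@Z])
    print(f"t{o['time']:.2f} tau_theta {np.radians(40)-tau:.3f} pos_theta {A0-a:.3f} r {np.hypot(y,z)*1e3:.1f} x {g@SX*1e3:.1f} Ftan {f@tan:.1f} Frad {f@rad:.1f} Fx {F@SX:.1f} mom {o['moment'].round(2)} w {o['grip_width']*1e3:.1f} q {o['q'].round(2)}")
E
python3 -c "from h import *;rep()"
```

```text
t3.73 tau_theta 0.094 pos_theta 0.088 r 183.3 x 0.5 Ftan -4.2 Frad 1.2 Fx 1.5 mom [-1.05  0.33 -0.1 ] w 14.7 q [-1.    0.41  1.65  0.47  1.49  0.76]
```

>>> {"op": "play_rows", "data": {
  "rows": "0 -0.02 0 -0.92 0 -3.3 1; 0 -0.02 0 -0.92 0 -3.3 1; 0 -0.02 0 -0.92 0 -3.3 1; 0 -0.02 0 -0.92 0 -3.3 1; 0 -0.02 0 -0.92 0 -3.3 1; 0 -0.02 0 -0.92 0 -3.3 1; 0 -0.02 0 -0.92 0 -3.3 1; 0 -0.02 0 -0.92 0 -3.3 1"
}}

```text
time: 4.4
position: [0.441, -0.2032, 0.2941]
tool_rot: [0.691, 0.489, -0.434, 0.309]
ft_force: [-1.8, -3.3, 3.8]
grip_width: 0.0146
```

```bash
python3 -c "from h import *;rep()"
```

```text
t4.40 tau_theta 0.252 pos_theta 0.251 r 183.3 x 0.6 Ftan -0.3 Frad 5.3 Fx -0.6 mom [-0.37  0.27  0.09] w 14.6 q [-0.91  0.33  1.66  0.38  1.42  0.89]
```

>>> {"op": "play_rows", "data": {
  "rows": "0 -0.02 0 -0.92 0 -3.3 1; 0 -0.02 0 -0.92 0 -3.3 1; 0 -0.02 0 -0.92 0 -3.3 1; 0 -0.02 0 -0.92 0 -3.3 1; 0 -0.02 0 -0.92 0 -3.3 1; 0 -0.02 0 -0.92 0 -3.3 1; 0 -0.02 0 -0.92 0 -3.3 1; 0 -0.02 0 -0.92 0 -3.3 1"
}}

```text
time: 5.07
position: [0.4477, -0.1837, 0.3099]
tool_rot: [0.653, 0.462, -0.489, 0.348]
ft_force: [-1.0, -5.2, 3.1]
grip_width: 0.0148
```

```bash
python3 -c "from h import *;rep()"
```

```text
t5.07 tau_theta 0.415 pos_theta 0.403 r 183.4 x 0.5 Ftan -2.8 Frad 5.4 Fx 0.8 mom [-0.7   0.17 -0.11] w 14.8 q [-0.79  0.26  1.65  0.26  1.36  1.05]
```

>>> {"op": "play_rows", "data": {
  "rows": "0 -0.03 0 -1.35 0 -4.96 1; 0 -0.03 0 -1.35 0 -4.96 1; 0 -0.03 0 -1.35 0 -4.96 1; 0 -0.03 0 -1.35 0 -4.96 1; 0 -0.03 0 -1.35 0 -4.96 1; 0 -0.03 0 -1.35 0 -4.96 1; 0 -0.03 0 -1.35 0 -4.96 1; 0 -0.03 0 -1.35 0 -4.96 1"
}}

```text
time: 5.73
position: [0.4601, -0.1487, 0.3283]
tool_rot: [0.59, 0.417, -0.564, 0.401]
ft_force: [-1.0, -4.0, 5.7]
grip_width: 0.0152
```

```bash
python3 -c "from h import *;rep()"
```

```text
t5.73 tau_theta 0.655 pos_theta 0.645 r 183.5 x 0.5 Ftan -2.1 Frad 6.7 Fx 0.4 mom [-0.59  0.11  0.01] w 15.2 q [-0.57  0.21  1.63  0.04  1.3   1.32]
```

>>> {"op": "play_rows", "data": {
  "rows": "0 -0.03 0 -1.35 0 -4.96 1; 0 -0.03 0 -1.35 0 -4.96 1; 0 -0.03 0 -1.35 0 -4.96 1; 0 -0.03 0 -1.35 0 -4.96 1; 0 -0.03 0 -1.35 0 -4.96 1; 0 -0.03 0 -1.35 0 -4.96 1; 0 -0.03 0 -1.35 0 -4.96 1; 0 -0.03 0 -1.35 0 -4.96 1"
}}

```text
time: 6.4
position: [0.4736, -0.1103, 0.3371]
tool_rot: [-0.518, -0.366, 0.63, -0.448]
ft_force: [1.3, -2.5, 6.5]
grip_width: 0.0147
```

```bash
python3 -c "from h import *;rep()"
```

```text
t6.40 tau_theta 0.894 pos_theta 0.888 r 183.6 x 0.5 Ftan -1.4 Frad 6.6 Fx 2.1 mom [-0.39 -0.05  0.05] w 14.7 q [-0.33  0.23  1.6  -0.2   1.31  1.62]
```

>>> {"op": "play_rows", "data": {
  "rows": "0 -0.03 0 -1.35 0 -4.96 1; 0 -0.03 0 -1.35 0 -4.96 1; 0 -0.03 0 -1.35 0 -4.96 1; 0 -0.03 0 -1.35 0 -4.96 1; 0 -0.03 0 -1.35 0 -4.96 1; 0 -0.03 0 -1.35 0 -4.96 1; 0 -0.03 0 -1.35 0 -4.96 1; 0 -0.03 0 -1.35 0 -4.96 1"
}}

```text
time: 7.07
position: [0.4873, -0.0711, 0.336]
tool_rot: [-0.439, -0.31, 0.687, -0.489]
ft_force: [1.4, -0.6, 6.8]
grip_width: 0.0149
```

```bash
python3 -c "from h import *;rep()"
```

```text
t7.07 tau_theta 1.134 pos_theta 1.129 r 183.7 x 0.6 Ftan -1.3 Frad 6.7 Fx 1.5 mom [-0.18 -0.18  0.15] w 14.9 q [-0.11  0.31  1.56 -0.43  1.39  1.9 ]
```

>>> {"op": "play_rows", "data": {
  "rows": "0 -0.03 0 -1.35 0 -4.96 1; 0 -0.03 0 -1.35 0 -4.96 1; 0 -0.03 0 -1.35 0 -4.96 1; 0 -0.03 0 -1.35 0 -4.96 1; 0 -0.03 0 -1.35 0 -4.96 1; 0 -0.03 0 -1.35 0 -4.96 1; 0 -0.03 0 -1.35 0 -4.96 1; 0 0 0 0 0 0 1"
}}

```text
time: 7.73
position: [0.4995, -0.0366, 0.3263]
tool_rot: [-0.365, -0.258, 0.728, -0.519]
ft_force: [2.7, 2.7, 8.0]
grip_width: 0.015
```

```bash
python3 -c "from h import *;rep()"
```

```text
t7.73 tau_theta 1.342 pos_theta 1.349 r 183.8 x 0.6 Ftan 0.2 Frad 8.7 Fx 1.7 mom [ 0.02 -0.25  0.11] w 15.0 q [ 0.05  0.41  1.51 -0.59  1.5   2.08]
```

>>> {"op": "play_rows", "data": {
  "rows": "0 -0.01 0 -0.47 0 -1.65 1; 0 -0.01 0 -0.47 0 -1.65 1; 0 -0.01 0 -0.47 0 -1.65 1; 0 -0.01 0 -0.47 0 -1.65 1; 0 -0.01 0 -0.47 0 -1.65 1; 0 -0.01 0 -0.47 0 -1.65 1; 0 -0.01 0 -0.47 0 -1.65 1; 0 0 0 0 0 0 1"
}}

```text
time: 8.4
position: [0.5028, -0.027, 0.3219]
tool_rot: [-0.34, -0.239, 0.741, -0.528]
ft_force: [3.3, 4.9, 8.0]
grip_width: 0.0151
```

```bash
python3 -c "from h import *;rep()"
```

```text
t8.40 tau_theta 1.412 pos_theta 1.414 r 183.8 x 0.6 Ftan 1.6 Frad 9.7 Fx 1.5 mom [ 0.14 -0.24  0.19] w 15.1 q [ 0.09  0.45  1.49 -0.64  1.54  2.13]
```

>>> {"op": "play_rows", "data": {
  "rows": "0 -0.005 0 -0.24 0 -0.82 1; 0 -0.005 0 -0.24 0 -0.82 1; 0 -0.005 0 -0.24 0 -0.82 1; 0 0 0 0 0 0 1"
}}

```text
time: 8.73
position: [0.5036, -0.025, 0.3209]
tool_rot: [-0.335, -0.235, 0.743, -0.529]
ft_force: [3.4, 4.7, 7.7]
grip_width: 0.0149
```

```bash
python3 -c "from h import *;rep()"
```

```text
t8.73 tau_theta 1.426 pos_theta 1.428 r 183.8 x 0.6 Ftan 1.4 Frad 9.4 Fx 1.6 mom [ 0.09 -0.24  0.25] w 14.9 q [ 0.1   0.46  1.49 -0.65  1.55  2.14]
```

>>> {"op": "play_rows", "data": {
  "rows": "0 -0.005 0 -0.24 0 -0.82 1; 0 -0.005 0 -0.24 0 -0.82 1; 0 -0.005 0 -0.24 0 -0.82 1; 0 0 0 0 0 0 1"
}}

```text
time: 9.07
position: [0.5043, -0.0228, 0.3198]
tool_rot: [-0.329, -0.231, 0.746, -0.531]
ft_force: [3.7, 3.6, 7.7]
grip_width: 0.015
```

```bash
python3 -c "from h import *;rep()"
```

```text
t9.07 tau_theta 1.441 pos_theta 1.443 r 183.8 x 0.6 Ftan 0.6 Frad 9.0 Fx 2.3 mom [ 0.11 -0.24  0.24] w 15.0 q [ 0.11  0.47  1.49 -0.66  1.56  2.15]
```

>>> {"op": "play_rows", "data": {
  "rows": "0 -0.005 0 -0.24 0 -0.82 1; 0 -0.005 0 -0.24 0 -0.82 1; 0 -0.005 0 -0.24 0 -0.82 1; 0 0 0 0 0 0 1"
}}

```text
time: 9.4
position: [0.5051, -0.0206, 0.3187]
tool_rot: [-0.323, -0.227, 0.748, -0.533]
ft_force: [3.8, 3.8, 7.3]
grip_width: 0.0147
```

```bash
python3 -c "from h import *;rep()"
```

```text
t9.40 tau_theta 1.456 pos_theta 1.458 r 183.8 x 0.6 Ftan 0.7 Frad 8.7 Fx 2.3 mom [ 0.1  -0.16  0.23] w 14.7 q [ 0.12  0.48  1.48 -0.67  1.57  2.16]
```

>>> {"op": "play_rows", "data": {
  "rows": "0 -0.005 0 -0.24 0 -0.82 1; 0 -0.005 0 -0.24 0 -0.82 1; 0 -0.005 0 -0.24 0 -0.82 1; 0 0 0 0 0 0 1"
}}

```text
time: 9.73
position: [0.5058, -0.0185, 0.3175]
tool_rot: [-0.318, -0.223, 0.751, -0.535]
ft_force: [3.7, 3.8, 6.8]
grip_width: 0.0147
```

```bash
python3 -c "from h import *;rep()"
```

```text
t9.73 tau_theta 1.472 pos_theta 1.472 r 183.8 x 0.6 Ftan 0.9 Frad 8.3 Fx 2.2 mom [ 0.07 -0.24  0.24] w 14.7 q [ 0.12  0.49  1.48 -0.68  1.58  2.17]
```

>>> {"op": "play_rows", "data": {
  "rows": "0 -0.005 0 -0.24 0 -0.82 1; 0 -0.005 0 -0.24 0 -0.82 1; 0 -0.005 0 -0.24 0 -0.82 1; 0 0 0 0 0 0 1"
}}

```text
time: 10.07
position: [0.5063, -0.017, 0.3167]
tool_rot: [-0.311, -0.219, 0.753, -0.536]
ft_force: [3.9, 2.4, 8.5]
grip_width: 0.0149
```

```bash
python3 -c "from h import *;rep()"
```

```text
t10.07 tau_theta 1.488 pos_theta 1.483 r 183.8 x 0.6 Ftan -1.1 Frad 9.2 Fx 2.8 mom [-0.21 -0.12  0.29] w 14.9 q [ 0.13  0.5   1.48 -0.69  1.59  2.18]
```

>>> {"op": "play_rows", "data": {
  "rows": "0 -0.005 0 -0.24 0 -0.82 1; 0 -0.005 0 -0.24 0 -0.82 1; 0 0 0 0 0 0 1"
}}

```text
time: 10.32
position: [0.5066, -0.0161, 0.3162]
tool_rot: [-0.307, -0.215, 0.755, -0.537]
ft_force: [1.7, -0.7, 8.4]
grip_width: 0.0146
```

```bash
python3 -c "from h import *;rep()"
```

```text
t10.32 tau_theta 1.500 pos_theta 1.490 r 183.9 x 0.6 Ftan -4.3 Frad 7.2 Fx 1.8 mom [-0.4  -0.08  0.3 ] w 14.6 q [ 0.14  0.5   1.47 -0.7   1.59  2.19]
```

>>> {"op": "play_rows", "data": {
  "rows": "0 -0.005 0 -0.24 0 -0.82 1; 0 0 0 -0.24 0 -0.82 1; 0 0 0 0 0 0 1; 0 0 0 0 0 0 1; 0 0 0 0 0 0 1; 0 0 0 0 0 0 1"
}}

```text
time: 10.82
position: [0.5068, -0.0154, 0.3158]
tool_rot: [-0.305, -0.214, 0.756, -0.538]
ft_force: [1.6, -2.3, 9.0]
grip_width: 0.0149
```

Run:
```python
from h import *
from rig import imaging
rep()
b=imaging.camera("side")[150:400,130:380]; a=imaging.camera("top")[165:325,195:405]
b=cv2.resize(b,None,fx=2.2,fy=2.2,interpolation=cv2.INTER_CUBIC); cv2.imwrite("pics/tip.png",b)
a=cv2.resize(a,None,fx=3,fy=3,interpolation=cv2.INTER_CUBIC); cv2.imwrite("pics/tipt.png",a); cv2.imwrite("pics/tipw.png",imaging.camera("wrist"))
```

```text
t10.82 tau_theta 1.506 pos_theta 1.495 r 183.9 x 0.5 Ftan -6.0 Frad 6.9 Fx 2.3 mom [-0.57 -0.05  0.37] w 14.9 q [ 0.14  0.51  1.47 -0.7   1.6   2.19]
```

View pics/tip.png

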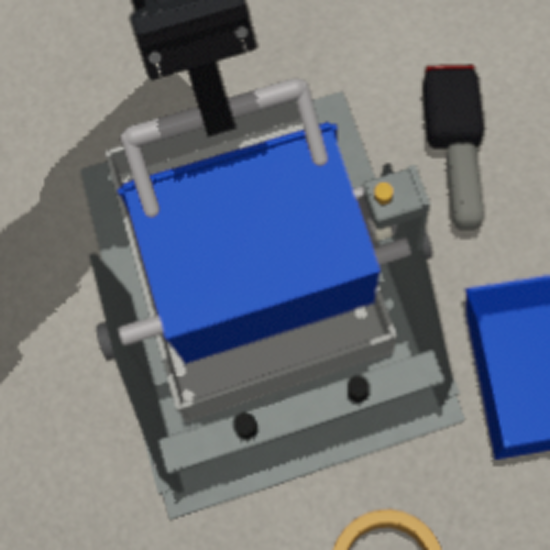

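>>> {"op": "play_rows", "data": {
  "rows": "0 -0.005 0 -0.24 0 -0.82 1; 0 -0.005 0 -0.24 0 -0.82 1; 0 0 0 -0.24 0 -0.82 1; 0 0 0 0 0 0 1; 0 0 0 0 0 0 1; 0 0 0 0 0 0 1"
}}

```text
time: 11.47
position: [0.5072, -0.0143, 0.3152]
tool_rot: [-0.3, -0.21, 0.758, -0.539]
ft_force: [0.8, -4.6, 8.9]
grip_width: 0.0151
```

```bash
python3 -c "from h import *;rep()"
```

```text
t11.47 tau_theta 1.519 pos_theta 1.503 r 183.9 x 0.5 Ftan -8.1 Frad 5.5 Fx 2.3 mom [-1.03  0.12  0.36] w 15.1 q [ 0.15  0.52  1.47 -0.71  1.6   2.2 ]
```

View pics/tipt.png

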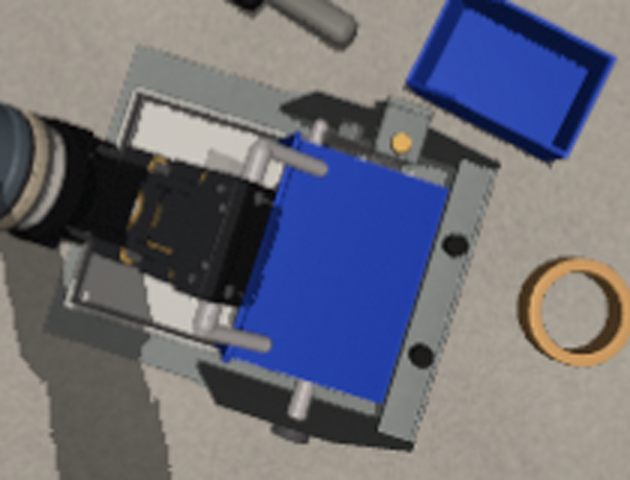

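>>> {"op": "play_rows", "data": {
  "rows": "0 0 0 -0.24 0 -0.82 1; 0 0 0 -0.24 0 -0.82 1; 0 0 0 -0.12 0 -0.41 1; 0 0 0 0 0 0 1; 0 0 0 0 0 0 1; 0 0 0 0 0 0 1; 0 0 0 0 0 0 1; 0 0 0 0 0 0 1"
}}

```text
time: 12.13
position: [0.5075, -0.0135, 0.3147]
tool_rot: [-0.299, -0.209, 0.759, -0.539]
ft_force: [0.3, -7.7, 10.3]
grip_width: 0.015
```

Run:
```python
from h import *
from rig import imaging
rep()
a=imaging.camera("top"); b=imaging.camera("side")
s=imaging.camera_info("side")
```

```text
t12.13 tau_theta 1.521 pos_theta 1.508 r 183.9 x 0.5 Ftan -11.5 Frad 5.1 Fx 2.9 mom [-1.44  0.26  0.4 ] w 15.0 q [ 0.15  0.52  1.47 -0.71  1.61  2.2 ]
```

>>> {"op": "play_rows", "data": {
  "rows": "0 0 0 0.3 0 0.9 1; 0 0 0 0.3 0 0.9 1; 0 0 0 0.3 0 0.9 1; 0 0 0 0.2 0 1 1; 0 0.01 0 0.48 0 1.64 1; 0 0.02 0 0.98 0 3.28 1; 0 0.03 0 1.49 0 4.92 1; 0 0.03 0 1.49 0 4.92 1"
}}

```text
time: 12.9
position: [0.5033, -0.0257, 0.3213]
tool_rot: [-0.337, -0.237, 0.742, -0.529]
ft_force: [3.4, 2.7, 6.7]
grip_width: 0.0145
```

```bash
python3 -c "from h import *;rep()"
```

```text
t12.90 tau_theta 1.419 pos_theta 1.423 r 183.8 x 0.6 Ftan 0.3 Frad 7.6 Fx 2.3 mom [ 0.24 -0.3   0.29] w 14.5 q [ 0.09  0.46  1.49 -0.65  1.55  2.14]
```

>>> {"op": "play_rows", "data": {
  "rows": "0 0.03 0 1.49 0 4.92 1; 0 0.03 0 1.49 0 4.92 1; 0 0.03 0 1.49 0 4.92 1; 0 0.03 0 1.49 0 4.92 1; 0 0.03 0 1.49 0 4.92 1; 0 0.03 0 1.49 0 4.92 1; 0 0.03 0 1.49 0 4.92 1; 0 0.03 0 1.49 0 4.92 1"
}}

```text
time: 13.57
position: [0.4902, -0.063, 0.3345]
tool_rot: [-0.424, -0.298, 0.697, -0.496]
ft_force: [2.3, 1.1, 5.6]
grip_width: 0.0148
```

```bash
python3 -c "from h import *;rep()"
```

```text
t13.57 tau_theta 1.180 pos_theta 1.180 r 183.7 x 0.5 Ftan 0.6 Frad 5.9 Fx 1.8 mom [ 0.09 -0.25  0.17] w 14.8 q [-0.08  0.33  1.55 -0.47  1.42  1.94]
```

>>> {"op": "play_rows", "data": {
  "rows": "0 0.03 0 1.49 0 4.92 1; 0 0.03 0 1.49 0 4.92 1; 0 0.03 0 1.49 0 4.92 1; 0 0.03 0 1.49 0 4.92 1; 0 0.03 0 1.49 0 4.92 1; 0 0.03 0 1.49 0 4.92 1; 0 0.03 0 1.49 0 4.92 1; 0 0.03 0 1.49 0 4.92 1"
}}

```text
time: 14.23
position: [0.4765, -0.102, 0.3378]
tool_rot: [-0.504, -0.355, 0.641, -0.457]
ft_force: [1.5, -1.2, 5.8]
grip_width: 0.0151
```

```bash
python3 -c "from h import *;rep()"
```

```text
t14.23 tau_theta 0.940 pos_theta 0.938 r 183.7 x 0.6 Ftan -0.5 Frad 5.8 Fx 1.8 mom [-0.16 -0.2   0.08] w 15.1 q [-0.29  0.24  1.59 -0.25  1.33  1.68]
```

>>> {"op": "play_rows", "data": {
  "rows": "0 0.03 0 1.49 0 4.92 1; 0 0.03 0 1.49 0 4.92 1; 0 0.03 0 1.49 0 4.92 1; 0 0.03 0 1.49 0 4.92 1; 0 0.03 0 1.49 0 4.92 1; 0 0.03 0 1.49 0 4.92 1; 0 0.03 0 1.49 0 4.92 1; 0 0.02 0 0.98 0 3.28 1"
}}

```text
time: 14.9
position: [0.4633, -0.1394, 0.3313]
tool_rot: [-0.574, -0.405, 0.58, -0.412]
ft_force: [1.3, -1.8, 5.4]
grip_width: 0.0148
```

Run:
```python
from h import *
from rig import imaging
rep()
b=imaging.camera("side")[150:400,130:380]; a=imaging.camera("top")[165:325,195:405]
b=cv2.resize(b,(400,400),interpolation=cv2.INTER_CUBIC); a=cv2.resize(a,(400,305),interpolation=cv2.INTER_CUBIC)
c=np.zeros((400,800,3),np.uint8); c[:,:400]=b; c[:305,400:]=a; cv2.imwrite("pics/mid.png",c)
```

```text
t14.90 tau_theta 0.711 pos_theta 0.705 r 183.5 x 0.5 Ftan 0.1 Frad 5.6 Fx 1.8 mom [-0.32 -0.21  0.05] w 14.8 q [-0.52  0.21  1.63 -0.01  1.3   1.4 ]
```

View pics/mid.png

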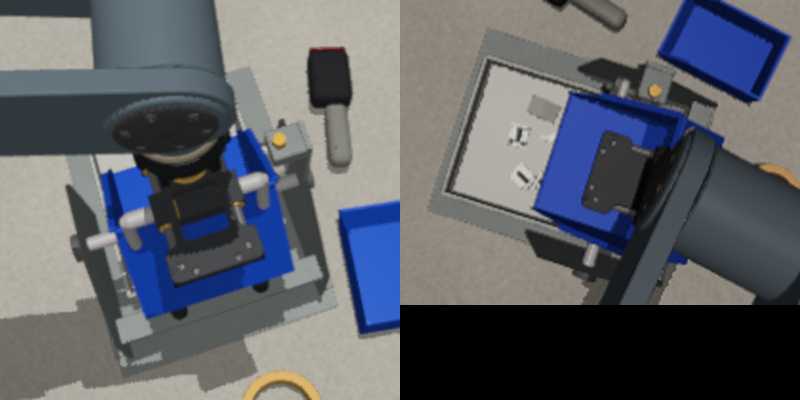

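Two brackets are visible in the tote. The skip's rake looks empty, but the arm blocks part of the view. I'll come down to just above the catch and check the inside with the wrist camera.

>>> {"op": "play_rows", "data": {
  "rows": "0 0.03 0 1.49 0 4.92 1; 0 0.03 0 1.49 0 4.92 1; 0 0.03 0 1.49 0 4.92 1; 0 0.03 0 1.49 0 4.92 1; 0 0.03 0 1.49 0 4.92 1; 0 0.03 0 1.49 0 4.92 1; 0 0.03 0 1.49 0 4.92 1; 0 0.03 0 1.49 0 4.92 1"
}}

```text
time: 15.67
position: [0.4508, -0.175, 0.3156]
tool_rot: [0.639, 0.452, -0.507, 0.361]
ft_force: [-0.1, -3.3, 3.5]
grip_width: 0.0144
```

Run:
```python
from h import *
from rig import imaging
rep()
a=imaging.camera("top")[165:325,195:405]; w=imaging.camera("wrist")
w=cv2.resize(w,(400,300),interpolation=cv2.INTER_AREA); a=cv2.resize(a,(400,305),interpolation=cv2.INTER_CUBIC)
b=cv2.resize(imaging.camera("side")[170:370,150:350],(290,290),interpolation=cv2.INTER_CUBIC)
c=np.zeros((600,800,3),np.uint8); c[:300,:400]=w; c[:305,400:]=a; c[306:596,:290]=b; cv2.imwrite("pics/mid2.png",c)
```

```text
t15.67 tau_theta 0.471 pos_theta 0.466 r 183.4 x 0.5 Ftan -1.1 Frad 4.6 Fx 1.0 mom [-0.52  0.04  0.  ] w 14.4 q [-0.74  0.24  1.65  0.22  1.34  1.11]
```

View pics/mid2.png

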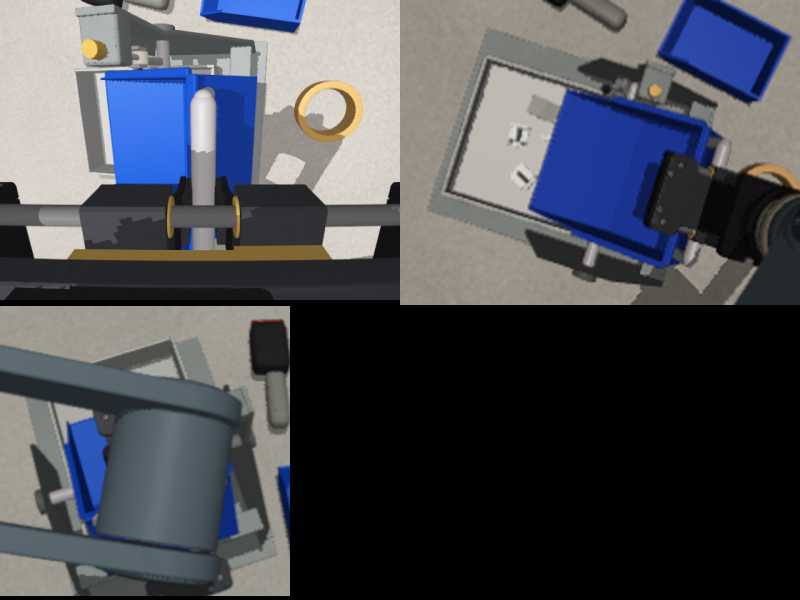

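The wrist view (left half) and the top view both show a bare skip floor, so it's empty. Now I'll ease it back through the catch.

>>> {"op": "play_rows", "data": {
  "rows": "0 0.02 0 0.98 0 3.28 1; 0 0.02 0 0.98 0 3.28 1; 0 0.02 0 0.98 0 3.28 1; 0 0.02 0 0.98 0 3.28 1; 0 0.02 0 0.98 0 3.28 1; 0 0.02 0 0.98 0 3.28 1; 0 0.02 0 0.98 0 3.28 1; 0 0.02 0 0.98 0 3.28 1"
}}

```text
time: 16.48
position: [0.4438, -0.1952, 0.3011]
tool_rot: [0.678, 0.48, -0.453, 0.322]
ft_force: [1.7, -0.8, 11.7]
grip_width: 0.015
```

```bash
python3 -c "from h import *;rep()"
```

```text
t16.48 tau_theta 0.306 pos_theta 0.314 r 183.3 x 0.6 Ftan 6.9 Frad 9.5 Fx 1.9 mom [ 0.38 -0.13  0.  ] w 15.0 q [-0.87  0.3   1.65  0.34  1.4   0.95]
```

>>> {"op": "play_rows", "data": {
  "rows": "0 0.02 0 0.98 0 3.28 1; 0 0.02 0 0.98 0 3.28 1; 0 0.02 0 0.98 0 3.28 1; 0 0.01 0 0.48 0 1.64 1; 0 0.01 0 0.48 0 1.64 1; 0 0.01 0 0.48 0 1.64 1; 0 0.01 0 0.48 0 1.64 1; 0 0.01 0 0.48 0 1.64 1"
}}

```text
time: 17.15
position: [0.4387, -0.2096, 0.2877]
tool_rot: [0.702, 0.497, -0.416, 0.296]
ft_force: [-0.4, -4.8, 4.5]
grip_width: 0.0149
```

```bash
python3 -c "from h import *;rep()"
```

```text
t17.15 tau_theta 0.200 pos_theta 0.196 r 183.3 x 0.6 Ftan -0.3 Frad 6.5 Fx 1.2 mom [-0.43  0.21 -0.05] w 14.9 q [-0.94  0.35  1.66  0.41  1.44  0.85]
```

>>> {"op": "play_rows", "data": {
  "rows": "0 0.01 0 0.48 0 1.64 1; 0 0.01 0 0.48 0 1.64 1; 0 0.01 0 0.48 0 1.64 1; 0 0.01 0 0.48 0 1.64 1; 0 0.01 0 0.48 0 1.64 1; 0 0.01 0 0.48 0 1.64 1; 0 0.01 0 0.48 0 1.64 1; 0 0.01 0 0.48 0 1.64 1"
}}

```text
time: 17.82
position: [0.4353, -0.2192, 0.2766]
tool_rot: [0.717, 0.508, -0.389, 0.276]
ft_force: [-1.7, -5.9, 0.2]
grip_width: 0.0146
```

```bash
python3 -c "from h import *;rep()"
```

```text
t17.82 tau_theta 0.122 pos_theta 0.109 r 183.3 x 0.5 Ftan -3.9 Frad 4.7 Fx 0.3 mom [-0.95  0.39  0.06] w 14.6 q [-0.99  0.4   1.65  0.45  1.47  0.79]
```

>>> {"op": "play_rows", "data": {
  "rows": "0 0.01 0 0.48 0 1.64 1; 0 0.01 0 0.48 0 1.64 1; 0 0.01 0 0.48 0 1.64 1; 0 0.01 0 0.48 0 1.64 1; 0 0.01 0 0.48 0 1.64 1; 0 0.01 0 0.48 0 1.64 1; 0 0.01 0 0.48 0 1.64 1; 0 0.01 0 0.48 0 1.64 1"
}}

```text
time: 18.48
position: [0.4324, -0.2273, 0.2656]
tool_rot: [0.732, 0.518, -0.36, 0.256]
ft_force: [-0.6, -6.7, -1.6]
grip_width: 0.0146
```

```bash
python3 -c "from h import *;rep()"
```

```text
t18.48 tau_theta 0.042 pos_theta 0.028 r 183.3 x 0.5 Ftan -5.2 Frad 4.3 Fx 1.6 mom [-1.12  0.2  -0.18] w 14.6 q [-1.03  0.45  1.65  0.49  1.51  0.73]
```

>>> {"op": "play_rows", "data": {
  "rows": "0 0.01 0 0.48 0 1.64 1; 0 0.01 0 0.48 0 1.64 1; 0 0.005 0 0.24 0 0.82 1; 0 0.005 0 0.24 0 0.82 1; 0 0 0 0 0 0 1; 0 0 0 0 0 0 1"
}}

```text
time: 18.98
position: [0.4316, -0.2298, 0.2618]
tool_rot: [0.738, 0.522, -0.349, 0.247]
ft_force: [-0.7, -5.3, -0.6]
grip_width: 0.0148
```

```bash
python3 -c "from h import *;rep()"
```

```text
t18.98 tau_theta 0.011 pos_theta 0.001 r 183.3 x 0.5 Ftan -3.5 Frad 3.9 Fx 1.1 mom [-0.94  0.17 -0.2 ] w 14.8 q [-1.05  0.47  1.65  0.5   1.52  0.71]
```

>>> {"op": "play_rows", "data": {
  "rows": "0 0.005 0 0.24 0 0.82 1; 0 0.005 0 0.24 0 0.82 1; 0 0 0 0.24 0 0.82 1; 0 0 0 0 0 0 1; 0 0 0 0 0 0 1"
}}

```text
time: 19.4
position: [0.4315, -0.2301, 0.2612]
tool_rot: [0.74, 0.524, -0.344, 0.244]
ft_force: [-0.9, -4.0, 5.6]
grip_width: 0.0149
```

```bash
python3 -c "from h import *;rep()"
```

```text
t19.40 tau_theta -0.002 pos_theta -0.004 r 183.3 x 0.5 Ftan 2.3 Frad 6.5 Fx 0.5 mom [-0.21  0.04 -0.05] w 14.9 q [-1.05  0.47  1.65  0.51  1.53  0.7 ]
```

>>> {"op": "play_rows", "data": {
  "rows": "0 0 0 0.1 0 0.5 1; 0 0 0 0 0 0 1; 0 0 0 0 0 0 1",
  "squeeze": 5
}}

```text
time: 19.65
position: [0.4314, -0.23, 0.2611]
tool_rot: [0.74, 0.524, -0.343, 0.244]
ft_force: [-0.3, -4.0, 7.5]
grip_width: 0.0158
```

>>> {"op": "play_rows", "data": {
  "rows": "0 0 0 0 0 0 0.8; 0 0 0 0 0 0 0.7; 0 0 0 0 0 0 0.55; 0 0 0 0 0 0 0.4; 0 0 0 0 0 0 0.4; 0 0 0 0 0 0 0.4"
}}

```text
time: 20.15
position: [0.4309, -0.2304, 0.26]
tool_rot: [0.739, 0.524, -0.345, 0.245]
ft_force: [0.7, 0.1, 0.3]
grip_width: 0.0429
```

>>> {"op": "play_rows", "data": {
  "rows": "0 0 0 -5 0 0 0.4; 0 0 0 -10 0 0 0.4; 0 0 0 -15 0 0 0.4; 0 0 0 -20 0 0 0.4; 0 0 0 -20 0 0 0.4; 0 0 0 -20 0 0 0.4; 0 0 0 -20 0 0 0.4; 0 0 0 -20 0 0 0.4"
}}

```text
time: 20.82
position: [0.4028, -0.3107, 0.3614]
tool_rot: [0.739, 0.523, -0.345, 0.245]
ft_force: [-0.1, -0.1, -1.2]
grip_width: 0.052
```

Run:
```python
from h import *
rep()
p,M,o=cur(); dw=np.array([-.05,-.22,.03]); print(M.T@dw*1000, M.T@SY)
```

```text
t20.82 tau_theta 0.002 pos_theta 0.104 r 312.5 x 0.1 Ftan -1.0 Frad -0.7 Fx -0.1 mom [-0.34  0.15  0.05] w 52.0 q [-1.16  0.42  1.42  0.47  1.82  0.74]
[-166.7751834    25.82828399  152.70539594] [ 6.41599707e-01 -5.36128523e-04 -7.67039457e-01]
```

Clear of the bar. I'll back off towards the start pose and take a final look.

>>> {"op": "play_rows", "data": {
  "rows": "0 0 0 -20 -8 19 0.4; 0 0 0 -20 -8 19 0.4; 0 0 0 -20 -8 19 0.4; 0 0 0 -20 -8 19 0.4; 0 0 0 -20 -8 19 0.4; 0 0 0 -20 -8 19 0.4; 0 0 0 -20 -8 19 0.4; 0 0 0 0 0 0 0.4"
}}

```text
time: 21.48
position: [0.2835, -0.477, 0.3816]
tool_rot: [0.74, 0.521, -0.347, 0.245]
ft_force: [0.7, -0.2, -1.4]
grip_width: 0.0519
```

Run:
```python
from h import *
from rig import imaging
rep()
A=imaging.camera("top");B=imaging.camera("side")
cv2.imwrite("pics/top9.png",A);cv2.imwrite("pics/side9.png",B)
a=cv2.resize(A[140:330,195:415],(440,380),interpolation=cv2.INTER_CUBIC); b=cv2.resize(B[170:400,150:350],(340,391),interpolation=cv2.INTER_CUBIC)
c=np.zeros((391,790,3),np.uint8); c[:380,:440]=a; c[:,445:785]=b; cv2.imwrite("pics/fin.png",c)
# bystander shift check vs first pictures
for n,I,rs in(("top",A,dict(scanner=(130,185,250,320),pickbin=(155,222,328,402),tape=(245,292,392,412))),("side",B,dict(scanner=(175,258,318,356),pickbin=(268,362,338,412),tape=(378,415,276,334)))):
    J=cv2.imread(f"pics/{n}0.png")
    for k,(r0,r1,c0,c1) in rs.items():
        s=cv2.phaseCorrelate(np.float32(J[r0:r1,c0:c1,1]),np.float32(I[r0:r1,c0:c1,1])); print(n,k,np.round(s[0],2),round(s[1],2),np.abs(J[r0:r1,c0:c1].astype(int)-I[r0:r1,c0:c1]).mean().round(1))
```

```text
t21.48 tau_theta 0.005 pos_theta -0.131 r 487.5 x -57.4 Ftan -1.2 Frad -0.6 Fx 0.7 mom [-0.4   0.04 -0.01] w 51.9 q [-1.41  0.56  1.13  0.36  2.06  0.57]
top scanner [-0.01  0.07] 0.97 0.7
top pickbin [0.47 0.02] 1.0 0.5
top tape [0.03 0.  ] 0.98 0.4
side scanner [ 0.04 -0.03] 0.97 1.2
side pickbin [0.51 0.01] 1.0 0.9
side tape [0.01 0.  ] 1.0 0.7
```

View pics/fin.png

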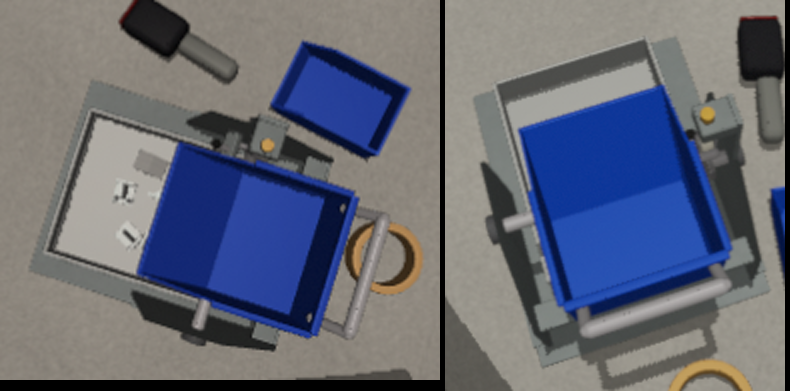

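Run:
```python
import cv2,numpy as np
from rig import robot
for n,(r0,r1,c0,c1) in(("top",(180,312,210,392)),("side",(190,380,165,345))):
    J,I=[cv2.cvtColor(cv2.imread(f"pics/{n}{k}.png"),6)[r0:r1,c0:c1].astype(int) for k in(0,9)]; d=np.abs(I-J)>25
    print(n,"changed px",d.sum()); ys,xs=np.nonzero(d); print(cv2.connectedComponentsWithStats(d.astype(np.uint8))[2][1:,:].tolist()[:14])
print(robot.hand_in())
```

```text
top changed px 940
[[52, 35, 18, 15, 158], [42, 52, 10, 10, 37], [52, 52, 2, 2, 3], [52, 55, 1, 1, 1], [64, 56, 1, 2, 2], [129, 58, 14, 17, 131], [105, 60, 14, 16, 144], [157, 62, 1, 1, 1], [45, 75, 8, 7, 31], [56, 77, 1, 2, 2], [121, 79, 12, 13, 122], [54, 81, 1, 1, 1], [57, 80, 1, 1, 1], [99, 81, 14, 16, 146]]
side changed px 1331
[[157, 15, 1, 1, 1], [94, 96, 23, 20, 259], [65, 104, 24, 21, 261], [98, 114, 1, 1, 1], [115, 121, 21, 16, 210], [87, 126, 23, 20, 233], [63, 132, 23, 22, 165], [74, 142, 11, 10, 60], [0, 169, 19, 21, 141]]
the job is handed in; nothing more can be done
None
```

The skip was tipped onto its stop, emptied and brought back upright on its catch, and the job is handed in. It took about 21.6 s of the 67 s allowed.

- **Tipping:** I gripped the bar with the tool turning along with the skip and broke it out slowly past the catch. I then went up in small steps until I felt the stop at about 1.48 rad. I pressed it to about 11 N at the bar, under the roughly 30 N limit, and held it there.
- **Return:** Motion was slow throughout, at most about 0.4 rad/s against the 1.8 rad/s limit. It ended within 0.3 mm of the tool position where I first gripped the bar, with only a few newtons of push when I let go. The largest force I saw on the way back was about 7 N along the bar's path, at the catch.
- **Final pictures:** The skip is upright and its bar, rim and walls look unchanged from the start. The scanner, tape and picking bin show no real shift, and I saw no sign the tote had moved.
- **Not confirmed:** I could not see all five brackets at once. Two lie in plain view in the tote and a third shows partly at the skip's edge. The rest would be in the tote under the skip, since the skip is bare inside and none are on the bench in view.

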